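Cure lacquered plaques behind the sliding UV guard and box them

TASK

Slide the amber guard of the curing cabinet fully open, lay every plaque from the mat flat and face up in the chamber, one to a bay, slide the guard fully shut and press the green start button right in. Then slide the guard fully open again, move all the plaques into the navy gift box, each flat and face up in a bay of its own, and leave the guard fully shut. Hold plaques by their edges only, never touching the lacquered face with the gripper, do not press start unless the guard is shut, and leave the two vials and the carton where they stand.

Things in the scene. Friction and masses are not known exactly. Their poses are not given: they have to be found in the camera images.
- plaque0: white glass plaque, 80 (x) x 55 (y) x 8 mm, 100 g, on top a centred navy lacquered panel with gold marks, 64 x 39 mm, 1.5 mm proud (8 mm border left). Origin: centre of its underside; z out of the lacquered face. Starts face up on the mat, x roughly along world x. Held by its two long edges: 55 mm grasp. One of the three may be absent (None); may get knocked 2 to 4 cm aside
- plaque1: white glass plaque, 80 (x) x 55 (y) x 8 mm, 100 g, on top a centred navy lacquered panel with gold marks, 64 x 39 mm, 1.5 mm proud (8 mm border left). Origin: centre of its underside; z out of the lacquered face. Starts face up on the mat, x roughly along world x. Held by its two long edges: 55 mm grasp. One of the three may be absent (None); may get knocked 2 to 4 cm aside
- plaque2: white glass plaque, 80 (x) x 55 (y) x 8 mm, 100 g, on top a centred navy lacquered panel with gold marks, 64 x 39 mm, 1.5 mm proud (8 mm border left). Origin: centre of its underside; z out of the lacquered face. Starts face up on the mat, x roughly along world x. Held by its two long edges: 55 mm grasp. One of the three may be absent (None); may get knocked 2 to 4 cm aside
- cabinet: fixed white UV curing cabinet, 332 (x) x 356 (y) x 86 mm, front to the robot. Origin: on the bench under the chamber's centre; x points away from the robot, y left. Chamber, open at the top: inside x -52 to +52, y -172 to +172 mm, bed 45 mm and wall tops 86 mm above the bench. Behind it (x +52 to +266) a closed housing, top 86 mm, over which the guard slides to open
- bed (a point): centre of the chamber's aluminium bed, 45 mm above the bench; axes as the cabinet. Bays along y are parted by black ribs 14 mm high at y = +-52.5 (20 mm wide) and +-154 mm (13 mm wide), jutting in from front and rear, x -52 to -32 and +32 to +52; the strip x -32 to +32 is free for fingers. A bay is 85 mm wide and takes one plaque, long side along x
- cure_bay0 (a point): centre of the chamber's right bay, on the bed (cabinet y -105 mm); axes as the cabinet
- cure_bay1 (a point): centre of the chamber's middle bay, on the bed (cabinet y 0); axes as the cabinet
- cure_bay2 (a point): centre of the chamber's left bay, on the bed (cabinet y +105 mm); axes as the cabinet
- guard (a joint): amber see-through guard, 136 (x) x 352 (y) x 6 mm, underside 2 mm above the wall tops; slides level along the cabinet's x. 0 = fully shut over the chamber, 0.135 m = fully open, slid away from the robot over the housing (shut counts below 0.006, open above 0.115). About 2.5 N friction, slight damping; stays where left. Starts shut or up to 30 mm ajar
- guard_grip (a point): grip point of the guard's handle: upright aluminium bar 12 mm thick (cabinet x), 120 mm long (y), standing 40 mm up from the guard's top face, near its edge on the robot's side. The point lies mid-bar, 13 mm below its top edge, 27 mm above the guard's top face; moves with the guard; axes as the cabinet
- start (a joint): green round spring start button, 32 mm across, on top of the housing at cabinet x +234, y +50 mm, in a black collar 12 mm high. 0 = out, 0.006 m = right in (counts from 0.0045); pressed straight down with about 5 N, springs back
- start_top (a point): centre of the button's top face, about 22 mm above the housing's top; moves with the button
- giftbox: navy gift box, fixed, 331 (x) x 146 (y) x 30 mm, open at the top, walls 5 mm, white floor 5 mm above the bench. Origin: centre of its underside. Two dividers as high as the walls part it into three bays in a row along its x, each about 103 (x) x 136 mm (y), centres at x = -107, 0, +107 mm; a plaque goes long side along x. Left or right of the cabinet
- gift_bay0 (a point): centre of the gift box bay nearest the robot, on its floor; axes as the box
- gift_bay1 (a point): centre of the gift box's middle bay, on its floor
- gift_bay2 (a point): centre of the gift box's farthest bay, on its floor
- mat: grey mat fixed on the bench, 360 (x) x 180 (y) x 2 mm, on which the plaques start; on the other side of the cabinet from the box. Origin: centre of its underside
- vial_a: upright amber vial with gold cap, 30 mm across, 108 mm high; bystander. Origin: centre of its underside
- vial_b: as vial_a; bystander
- carton: closed navy carton with a gold band, 60 x 130 x 45 mm; bystander. Origin: centre of its underside
Not all that is in view belongs to the job. Leave any red or turquoise look-alike of the plaque2 alone.

How it is judged:
By the outcome, as a careful person would: the job done as asked, in the order asked, and still so for the second after the job is handed in, with the robot touching nothing.
Of plaque0, plaque1, plaque2 only 2 to 3 are there at a start; the rules pass over those that are not, and their reading is None.
At some moment in a run one of plaque0, plaque1, plaque2 may be knocked a few centimetres aside while the robot is not near it.
It also fails if it takes over 210 s, if anything falls off the work surface, if the arm or the gripper's body presses on something with over 40 N, if the wrist force passes 120 N, or if a joint passes its speed limit or range.

ROBOT

A 6-joint arm with a two-finger parallel gripper is mounted at the origin on the work surface. World frame = base frame: x ahead of the robot, y to its left, z up, the work surface at z = 0. Lengths are in m, angles in rad, forces in N, time in s.
With the tool pointing down it reaches from about 0.25 to 0.775 m from the base axis. Payload 4 kg.
Tool frame: the origin (TCP) lies midway between the tips of the shut fingers; the grasp point (between the pads) lies 19 mm behind it; z points along the fingers, y is the line along which they close (so a half turn about z gives the same grasp; the last joint's range is limited). The gripper opens to 94 mm and grips with 3 to 60 N. Pads are 16 mm wide; open, the fingers measure 119 mm over their backs; the gripper's body (75 mm by 177 mm) begins 78 mm behind the grasp point.
Start: joints at [0.998, 0.087, 1.371, -0, 1.684, -0.103], TCP at [0.249, 0.49, 0.206] pointing down, gripper open.
Joint ranges: [-3.1, 3.1], [-0.76, 2.03], [0.27, 2.55], [-1.08, 4.22], [0.17, 2.65], [-2.57, 2.57]. Speed limits (rad/s): [2.79, 2.79, 3.14, 3.14, 3.14, 3.14].

INTERFACE

Orientations are given as [roll, pitch, yaw] about the fixed x, y, z axes, in that order (R = Rz(yaw) Ry(pitch) Rx(roll)).
In Python, from bench import robot gives the robot as it stands. The module is installed in compiled form; this text tells all that it offers.
- The arm moves only by the tool arm_command, never from a script. Its argument "targets" is a list of rows, each a list of 4 numbers: the shift along the world's x, y, z as a fraction of full scale, then the turn about the world's z as a fraction of full scale. A call has 1 to 8 rows; each row is the pose to reach, as a shift and turn from the pose commanded when the call began; what a row does not reach only later rows make up. Full scale, the value 1, is 0.5 m for a shift and 120 degrees for a turn. A row lasts 1/12 s, in which the tool goes at most 41.7 mm and 7.16 degrees, less where a joint would pass 70% of its speed; a pose out of reach is approached as far as the arm can. A call with a number of a shift or a turn outside -1 to 1 is refused whole. A call with a gripper value outside its range is refused whole. "claw" is the closure, from 0 (fully open) to 1 (shut), set as the call begins (left out, the last holds). The fingers move at their own pace and stop on an object; the grip force is fixed at half the most. Time passes only in rows, so rows that repeat a pose let the fingers close. It gives the time, the measured TCP pose, the force, the opening and the grip force at its end, in the units of the state.
- robot.get_obs(): the state, without advancing time (a new reading comes with each control period).
- robot.snapshot(name): name is "scene" or "top" or "wrist"; returns the picture (420x560x3 uint8, red, green, blue); there is no depth.
- robot.camera_info(name): a dict with "vfov" (degrees; the focal length in pixels is half the picture's height over the tangent of half this angle, whatever the lens; pixels are square), "cx", "cy" (the principal point, pixels), "extrinsics" (4x4, takes a point from camera to world coordinates); the wrist camera has in their place "T_tool_cam" (4x4, takes a point from camera to tool coordinates, whose origin is the TCP and whose axes are the flange's). Camera axes: x right, y up, looking along -z (the intrinsics and any distortion apply to the point x, -y, -z); pixel columns grow to the right and rows downward; lengths in m; the calibration is good to about 2 mm. A picture is of the moment at which its call begins: read the wrist's pose just before it. camera_info takes no time and is no camera call.
- robot.close_job(): hands the job in; it is judged then, once.
The state is a dict: "time": time; "joint_positions": joint angles; "qvel": joint speeds; "joint_torque": joint torques, N m; "tool_pos": TCP position; "ee_rot": TCP orientation; "wrist_force": force on the tool from outside, world axes, zero at the start; "wrist_torque": the same for the moment, N m; "width": finger opening in m; "finger_force": force on a finger pad.
Only numpy, scipy, OpenCV 4.12 (cv2) and the standard library are available. Lean on these libraries where they do the work, as an engineer would, in place of code of your own. Each camera call takes 0.05 s, during which the arm holds its last target. There are 200 camera calls.

## Working session

There is one attempt and no reset: what is moved stays moved. The work goes in short steps, Python scripts to look and compute and a tool call to move; the robot and the scene stay as the last step left them, time stands still between calls to the robot, and variables do not carry over. Pictures are saved under pics/ and viewed, at most 14 in all, crops included, and the job is handed in when it is done.

Besides the shell and the picture viewer there is one more tool, called as name(argument=value, ...), one argument or row to a line, values as JSON. arm_command: Moves the arm, as the interface text tells. Shift numbers are shares of 0.5 m and turn numbers shares of 120 degrees, none past 1 either way. Its arguments: {"type":"object","properties":{"targets":{"type":"array"},"claw":{"type":"number"}},"required":["targets"]}

```bash
mkdir -p pics; python3 - <<'E'
from bench import robot
import cv2,numpy as np
np.set_printoptions(precision=5,suppress=True)
o=robot.get_obs();print(o)
for n in("scene","top","wrist"):
    print(n,robot.camera_info(n))
    im=robot.snapshot(n);cv2.imwrite(f"pics/{n}0.png",im[:,:,::-1])
E
```

```text
{'time': 0.0, 'joint_positions': array([ 0.9979 ,  0.08793,  1.37222,  0.     ,  1.68355, -0.1031 ]), 'qvel': array([ 0.00025,  0.00099, -0.00051, -0.00169, -0.00015,  0.0002 ]), 'joint_torque': array([  0.00047, -34.01853, -30.24237,   0.0717 ,   0.03339,  -0.0002 ]), 'tool_pos': array([0.24871, 0.48997, 0.20433]), 'ee_rot': array([-3.13949, -0.00022,  2.67179]), 'wrist_force': array([ 0.61161,  0.52214, -0.2868 ]), 'wrist_torque': array([0.00386, 0.01562, 0.00822]), 'finger_force': 0.0, 'width': 0.09353925990626981}
scene {'vfov': 47.39587411739997, 'cx': 273.73746062036486, 'cy': 203.92445368532657, 'extrinsics': array([[-0.69807, -0.45943,  0.5492 ,  1.10713],
       [ 0.71585, -0.46492,  0.52097,  0.61062],
       [ 0.01598,  0.75682,  0.65343,  0.83138],
       [ 0.     ,  0.     ,  0.     ,  1.     ]])}
top {'vfov': 49.56778282484892, 'cx': 280.7479060453034, 'cy': 210.16707323232495, 'extrinsics': array([[-0.02653,  0.99526, -0.09361,  0.38033],
       [-0.99958, -0.02532,  0.01409,  0.03801],
       [ 0.01165,  0.09394,  0.99551,  1.45203],
       [ 0.     ,  0.     ,  0.     ,  1.     ]])}
wrist {'vfov': 59.206329034205666, 'cx': 282.22498969692435, 'cy': 207.0702180248649, 'T_tool_cam': array([[ 0.0001 ,  0.96914,  0.24652,  0.0715 ],
       [ 1.     ,  0.00008, -0.00071, -0.0003 ],
       [-0.0007 ,  0.24652, -0.96914, -0.17989],
       [ 0.     ,  0.     ,  0.     ,  1.     ]])}
```

View pics/top0.png

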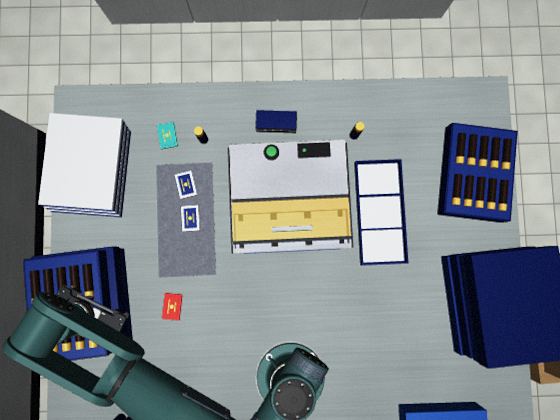

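View pics/scene0.png

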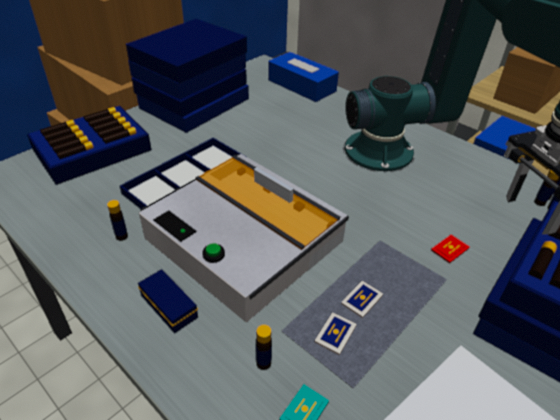

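```bash
cat > h.py <<'E'
import numpy as np, cv2
from scipy.spatial.transform import Rotation as R
np.set_printoptions(precision=4,suppress=True)
def cam(n,obs=None):
    from bench import robot
    c=robot.camera_info(n); f=210/np.tan(np.radians(c['vfov']/2))
    if n=='wrist':
        T=np.eye(4);T[:3,:3]=R.from_euler('xyz',obs['ee_rot']).as_matrix();T[:3,3]=obs['tool_pos'];E=T@c['T_tool_cam']
    else: E=c['extrinsics']
    return f,c['cx'],c['cy'],E
def ray(c,p):
    f,cx,cy,E=c; d=E[:3,:3]@np.array([(p[0]-cx)/f,-(p[1]-cy)/f,-1]);return E[:3,3],d/np.linalg.norm(d)
def onz(c,p,z):
    o,d=ray(c,p);return o+d*(z-o[2])/d[2]
def tri(obs):
    A=np.zeros((3,3));b=np.zeros(3);rs=[ray(c,p) for c,p in obs]
    for o,d in rs:
        M=np.eye(3)-np.outer(d,d);A+=M;b+=M@o
    x=np.linalg.solve(A,b);return x,[np.linalg.norm(np.cross(x-o,d)) for o,d in rs]
def proj(c,X):
    f,cx,cy,E=c;q=np.linalg.inv(E)@np.append(X,1);return np.array([cx-f*q[0]/q[2],cy+f*q[1]/q[2]])
E
python3 - <<'E'
from h import *
t,s=cam('top'),cam('scene')
P={'plaqA':((186,184),(336,332)),'plaqB':((190,218),(362,298)),'handleL':((273,229),None),'handleR':((312,229),None),
'button':((271,152),(213,252)),'vialR':((358,127),(114,205)),'vialL':((200,130),(264,331)),'red':((172,306),(451,248))}
for k,(a,b) in P.items():
    if b: print(k,*tri([(t,a),(s,b)]))
for k,p,z in [('cabFL',(232,253),.086),('cabFR',(352,246),.086),('cabBL',(229,144),.086),('cabBR',(347,140),.086),('boxFL',(361,265),.03),('boxFR',(407,263),.03),('boxBL',(356,161),.03),('boxBR',(401,159),.03),('matFL',(159,276),.002),('matFR',(215,274),.002),('matBL',(157,165),.002),('matBR',(213,163),.002),('hL',(273,229),.134),('hR',(312,229),.134)]: print(k,onz(t,p,z))
# magnified crops
a=cv2.imread('pics/top0.png')[135:285,145:415];cv2.imwrite('pics/topcrop.png',cv2.resize(a,None,fx=2.9,fy=2.9,interpolation=cv2.INTER_CUBIC))
E
```

```text
plaqA [0.6081 0.3182 0.0075] [np.float64(0.0002966647195317195), np.float64(0.00029666471953175593)]
plaqB [0.4996 0.3051 0.0067] [np.float64(0.0018640783957554362), np.float64(0.001864078395755423)]
button [0.6877 0.0422 0.0933] [np.float64(0.002108347393425003), np.float64(0.002108347393425177)]
vialR [ 0.7575 -0.2245  0.1022] [np.float64(0.0029007246928812284), np.float64(0.002900724692881468)]
vialL [0.7559 0.2579 0.1023] [np.float64(0.0016258948398145475), np.float64(0.0016258948398146054)]
red [0.2244 0.3652 0.0044] [np.float64(0.0001651877362695521), np.float64(0.00016518773626966575)]
cabFL [0.384  0.1676 0.086 ]
cabFR [ 0.3954 -0.1922  0.086 ]
cabBL [0.7158 0.1713 0.086 ]
cabBR [ 0.7197 -0.1902  0.086 ]
boxFL [ 0.3364 -0.2272  0.03  ]
boxFR [ 0.3387 -0.3711  0.03  ]
boxBL [ 0.6649 -0.2255  0.03  ]
boxBR [ 0.6679 -0.3693  0.03  ]
matFL [0.3182 0.4064 0.002 ]
matFR [0.3197 0.2303 0.002 ]
matBL [0.673  0.4123 0.002 ]
matBR [0.6751 0.2321 0.002 ]
hL [0.45   0.0433 0.134 ]
hR [ 0.4471 -0.0699  0.134 ]
```

View pics/topcrop.png

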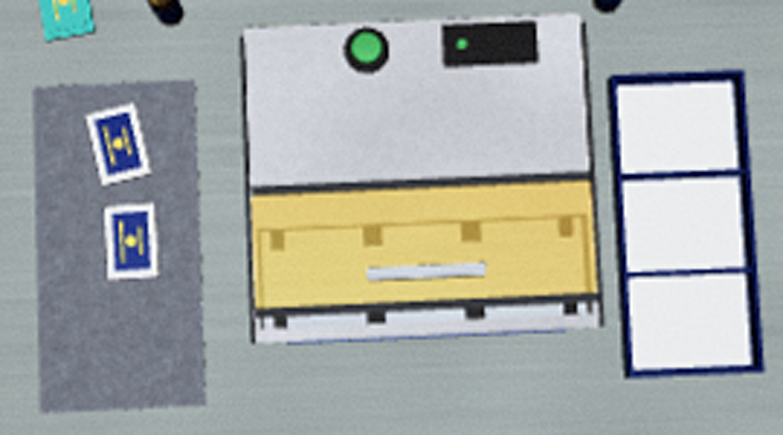

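arm_command(
  targets=[
    [0.1,-0.12,0.19,0.056],
    [0.2,-0.24,0.19,0.112],
    [0.3,-0.36,0.19,0.168],
    [0.4,-0.36,0.19,0.224],
    [0.46,-0.36,0.19,0.224],
    [0.46,-0.36,0.19,0.224],
    [0.46,-0.36,0.19,0.224],
    [0.46,-0.36,0.19,0.224],
  ],
)

```text
time: 0.82
tool_pos: [0.4809, 0.3085, 0.3006]
ee_rot: [-3.141, 0.0, 3.14]
wrist_force: [0.1, 1.0, 0.6]
width: 0.0938
finger_force: 0.0
```

```bash
cat > shot.py <<'E'
import sys,pickle
from h import *
from bench import robot
def shot(tag,n='wrist'):
    o=robot.get_obs(); c=cam(n,o); im=robot.snapshot(n)[:,:,::-1]
    cv2.imwrite(f'pics/{tag}.png',im); pickle.dump(c,open(f'pics/{tag}.pkl','wb'))
    print(tag,o['time'],o['tool_pos'],np.degrees(o['ee_rot']),o['width'],o['wrist_force']); return c,im
if __name__=='__main__': shot(sys.argv[1],*(sys.argv[2:]))
E
python3 shot.py w1
```

```text
w1 0.8167 [0.4809 0.3085 0.3006] [-179.9826    0.0094  179.8904] 0.09384069542876934 [0.1223 1.0225 0.5946]
```

arm_command(
  targets=[
    [-0.08,-0.1,0,0],
    [-0.16,-0.2,0,0],
    [-0.16,-0.3,0,0],
    [-0.16,-0.4,0,0],
    [-0.16,-0.5,0,0],
    [-0.16,-0.6,0,0],
    [-0.16,-0.6,0,0],
    [-0.16,-0.6,0,0],
  ],
)

```text
time: 1.53
tool_pos: [0.398, 0.008, 0.3004]
ee_rot: [-3.141, 0.0, 3.139]
wrist_force: [0.5, 0.2, 0.1]
width: 0.0938
finger_force: 0.0
```

```bash
python3 shot.py w2; python3 -c "
import cv2
cv2.imwrite('pics/w12.png',cv2.resize(cv2.hconcat([cv2.imread('pics/w1.png'),cv2.imread('pics/w2.png')]),(800,300)))"
```

```text
w2 1.5333 [0.398  0.008  0.3004] [-179.953     0.0124  179.8707] 0.09380412692108381 [0.5253 0.185  0.1115]
```

View pics/w12.png

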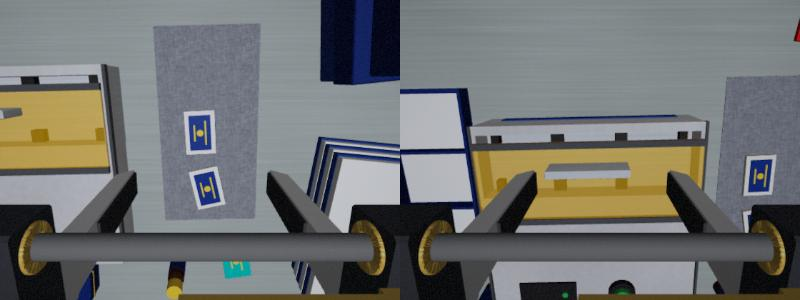

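```bash
cat > plq.py <<'E'
import pickle
from h import *
def navy(im,c,z,roi,amin=150,amax=9000):
    x0,y0,x1,y1=roi; m=np.zeros(im.shape[:2],np.uint8)
    b,g,r=[im[...,i].astype(int) for i in range(3)]
    m[y0:y1,x0:x1]=((b>r+35)&(b>g+25))[y0:y1,x0:x1]*255
    m=cv2.morphologyEx(m,cv2.MORPH_CLOSE,np.ones((9,9)))
    out=[]
    for k in cv2.findContours(m,0,2)[0]:
        if not amin<cv2.contourArea(k)<amax: continue
        w=np.array([onz(c,p,z)[:2] for p in k[:,0].astype(float)],np.float32)
        (cx,cy),(a,b2),_=cv2.minAreaRect(w); bx=cv2.boxPoints(cv2.minAreaRect(w)); e=[bx[1]-bx[0],bx[2]-bx[1]]; L=max(e,key=np.linalg.norm)
        out.append((cx,cy,max(a,b2),min(a,b2),(np.degrees(np.arctan2(L[1],L[0]))+90)%180-90, k[:,0].mean(0)))
    return out
E
python3 - <<'E'
from plq import *
for t,roi in(('w1',(225,120,370,300)),('w2',(500,200,545,290))):
    im=cv2.imread(f'pics/{t}.png');c=pickle.load(open(f'pics/{t}.pkl','rb'))
    for o in navy(im,c,.0115,roi): print(t,o)
c1,c2=[pickle.load(open(f'pics/{t}.pkl','rb')) for t in('w1','w2')]
tt=cam('top');ss=cam('scene')
# crop w2 enlarged: cabinet
a=cv2.imread('pics/w2.png')[110:330,80:520];cv2.imwrite('pics/w2c.png',cv2.resize(a,None,fx=1.8,fy=1.8,interpolation=cv2.INTER_CUBIC))
E
```

```text
w1 (0.6086745262145996, 0.3186683654785156, 0.06367947906255722, 0.03866720199584961, np.float32(12.836334), array([289.1045, 263.2388]))
w1 (0.5006526112556458, 0.30539238452911377, 0.06367313861846924, 0.039007894694805145, np.float32(2.854065), array([280.4348, 186.9565]))
w2 (0.4998696446418762, 0.3137285113334656, 0.06488826125860214, 0.026315709576010704, np.float32(8.1584015), array([514.1176, 245.3529]))
```

View pics/w2c.png

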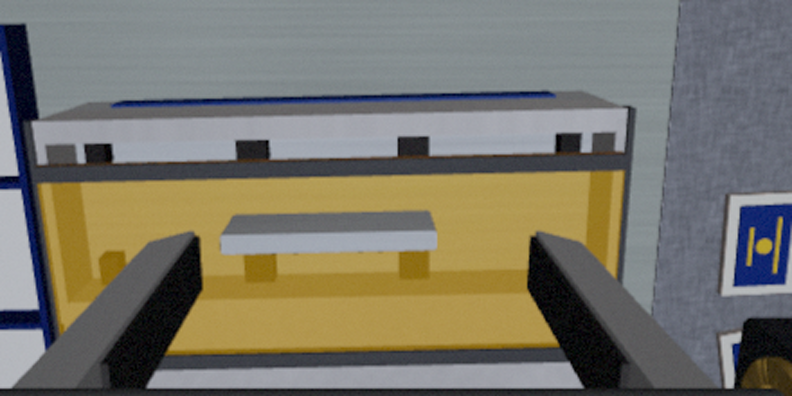

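```bash
python3 - <<'E'
from plq import *
c=pickle.load(open('pics/w2.pkl','rb'));t=cam('top')
f=lambda x,y:(80+x/1.8,110+y/1.8)
P={'FR':(35,122,.086),'FL':(627,107,.086),'hR1':(222,233,.134),'hL1':(436,230,.134),'hR2':(222,250,.134),'hL2':(436,247,.134),
'ribR_l':(236,141,.059),'ribR_r':(269,141,.059),'ribL_l':(398,138,.059),'ribL_r':(429,138,.059)}
W={k:onz(c,f(x,y),z) for k,(x,y,z) in P.items()}
for k,v in W.items(): print(k,v)
h=(W['hR1']+W['hL1']+W['hR2']+W['hL2'])/4;print('h',h,np.linalg.norm((W['hL1']-W['hR1'])),np.linalg.norm((W['hL1']-W['hL2'])))
print('yaw',np.degrees([np.arctan2(-(W[a]-W[b])[0],(W[a]-W[b])[1]) for a,b in(('FL','FR'),('hL1','hR1'),('hL2','hR2'))]))
# height check: triangulate handle top-left front etc between top & wrist
g=lambda x,y:(145+x/2.9,135+y/2.9)
for a,b in(((366,268),(436,240)),((485,264),(222,241)),((366,49),None)):
    if b: print('tri',*tri([(t,g(*a)),(c,f(*b))]))
    else: print('btn',onz(t,g(*a),.108))
for p in((612,82),(743,71),(762,370),(627,377)): print('box',onz(t,g(*p),.03))
E
```

```text
FR [ 0.3938 -0.1893  0.086 ]
FL [0.3856 0.1647 0.086 ]
hR1 [ 0.4475 -0.0702  0.134 ]
hL1 [0.446  0.0473 0.134 ]
hR2 [ 0.4574 -0.0708  0.134 ]
hL2 [0.4559 0.0475 0.134 ]
ribR_l [ 0.4111 -0.0747  0.059 ]
ribR_r [ 0.4112 -0.0534  0.059 ]
ribL_l [0.4094 0.0298 0.059 ]
ribL_r [0.4094 0.0497 0.059 ]
h [ 0.4517 -0.0115  0.134 ] 0.1175229635686743 0.009903668950436999
yaw [1.3405 0.7247 0.7305]
tri [0.4553 0.0485 0.1245] [np.float64(4.9311800413749524e-05), np.float64(4.931180041371049e-05)]
tri [ 0.456  -0.0722  0.1241] [np.float64(0.0005802731302953057), np.float64(0.0005802731302953096)]
btn [0.6832 0.043  0.108 ]
box [ 0.6576 -0.2253  0.03  ]
box [ 0.6663 -0.3699  0.03  ]
box [ 0.3399 -0.3736  0.03  ]
box [ 0.3364 -0.2279  0.03  ]
```

arm_command(
  targets=[
    [0.034,-0.04,0,0],
    [0.034,-0.04,-0.07,0],
    [0.034,-0.04,-0.14,0],
    [0.034,-0.04,-0.22,0],
    [0.034,-0.04,-0.29,0],
    [0.034,-0.04,-0.35,0],
    [0.034,-0.04,-0.386,0],
    [0.034,-0.04,-0.386,0],
  ],
  claw=1,
)

```text
time: 2.25
tool_pos: [0.4121, -0.0085, 0.1022]
ee_rot: [3.14, -0.011, 3.141]
wrist_force: [-0.8, 0.0, -0.5]
width: 0.0439
finger_force: 0.0
```

arm_command(
  targets=[
    [0.03,0,0,0],
    [0.06,0,0,0],
    [0.09,0,0,0],
    [0.12,0,0,0],
    [0.15,0,0,0],
    [0.18,0,0,0],
    [0.21,0,0,0],
    [0.21,0,0,0],
  ],
)

```text
time: 2.92
tool_pos: [0.5232, -0.009, 0.1085]
ee_rot: [3.141, 0.002, -3.142]
wrist_force: [0.1, 0.8, -0.4]
width: 0.0004
finger_force: 0.0
```

arm_command(
  targets=[
    [0.01,0,0,0],
    [0.02,0,0,0],
    [0.03,0,0,0],
    [0.035,0,0,0],
    [0.04,0,0,0],
    [0.044,0,0,0],
    [0.044,0,0,0],
  ],
)

```text
time: 3.5
tool_pos: [0.5434, -0.0098, 0.1076]
ee_rot: [-3.141, 0.001, 3.141]
wrist_force: [-1.5, -0.0, 1.3]
width: 0.0006
finger_force: 0.5
```

```bash
python3 shot.py t1 top; python3 -c "
import cv2
a=cv2.imread('pics/t1.png')[130:290,145:415];cv2.imwrite('pics/t1c.png',cv2.resize(a,None,fx=2.9,fy=2.9,interpolation=2))"
```

```text
t1 3.5 [ 0.5434 -0.0098  0.1076] [-179.987     0.0434  179.952 ] 0.00056425799157871 [-1.5103 -0.0235  1.3172]
```

View pics/t1c.png

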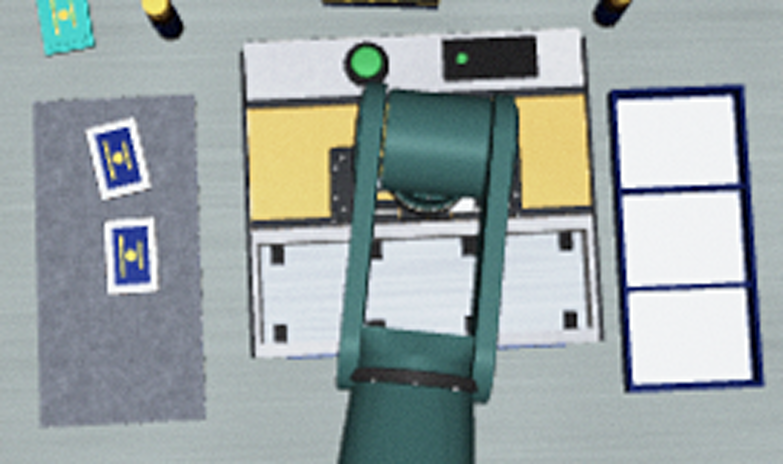

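arm_command(
  targets=[
    [0.005,0,0,0],
    [0.01,0,0,0],
    [0.015,0,0,0],
    [0.02,0,0,0],
    [0.02,0,0,0],
  ],
)

```text
time: 3.97
tool_pos: [0.5448, -0.0098, 0.1076]
ee_rot: [-3.141, -0.02, 3.141]
wrist_force: [-24.4, -0.0, 14.7]
width: 0.0003
finger_force: 12.2
```

arm_command(
  targets=[
    [-0.04,0,0,0],
    [-0.08,0,0.04,0],
    [-0.08,0.06,0.12,0],
    [-0.08,0.14,0.2,0],
    [-0.08,0.22,0.2,0],
    [-0.08,0.3,0.2,0],
    [-0.08,0.36,0.2,0],
    [-0.08,0.44,0.2,0],
  ],
  claw=0,
)

```text
time: 4.63
tool_pos: [0.5139, 0.211, 0.2087]
ee_rot: [3.141, 0.004, 3.14]
wrist_force: [0.7, -0.4, -0.3]
width: 0.0506
finger_force: 0.0
```

arm_command(
  targets=[
    [-0.02,0.06,0,0.02],
    [-0.02,0.12,0,0.024],
    [-0.02,0.16,0,0.024],
    [-0.02,0.18,0,0.024],
    [-0.02,0.19,0,0.024],
    [-0.02,0.19,0,0.024],
  ],
)

```text
time: 5.13
tool_pos: [0.5033, 0.3044, 0.2071]
ee_rot: [-3.141, 0.0, -3.091]
wrist_force: [1.1, -0.0, 0.1]
width: 0.0902
finger_force: 0.0
```

```bash
python3 - <<'E'
from shot import *; from plq import *
c,im=shot('w3')
for o in navy(im,c,.0115,(0,0,560,420)): print(o)
E
```

```text
w3 5.1333 [0.5033 0.3044 0.2071] [-179.9865    0.0094 -177.1238] 0.09018673595974076 [ 1.1031 -0.0444  0.1178]
(0.7764116525650024, 0.258516401052475, 0.05602530390024185, 0.026452098041772842, np.float32(-18.124557), array([232.9388, 401.8571]))
(0.6087414026260376, 0.31860533356666565, 0.06385797262191772, 0.03871801495552063, np.float32(12.941475), array([289.1639, 277.7541]))
(0.5844566226005554, 0.5558758974075317, 0.1448674350976944, 0.08823531866073608, np.float32(-5.747719), array([498.281, 259.219]))
(0.5002520680427551, 0.3053596019744873, 0.06293685734272003, 0.03877208009362221, np.float32(3.2868958), array([283. , 173.2]))
(0.3643164336681366, 0.5220969319343567, 0.08964601159095764, 0.029892221093177795, np.float32(6.084816), array([519.9221,  46.5584]))
```

arm_command(
  targets=[
    [-0.006,0.002,-0.07,0],
    [-0.006,0.002,-0.14,0],
    [-0.006,0.002,-0.21,0],
    [-0.006,0.002,-0.28,0],
    [-0.006,0.002,-0.33,0],
    [-0.006,0.002,-0.36,0],
    [-0.006,0.002,-0.38,0],
    [-0.006,0.002,-0.38,0],
  ],
)

```text
time: 5.85
tool_pos: [0.4989, 0.303, 0.015]
ee_rot: [-3.139, -0.004, -3.094]
wrist_force: [0.4, -0.1, -0.4]
width: 0.094
finger_force: 0.0
```

arm_command(
  targets=[
    [0,0,-0.013,0],
    [0,0,-0.026,0],
    [0,0,-0.026,0],
  ],
)

```text
time: 6.1
tool_pos: [0.5002, 0.3049, 0.0045]
ee_rot: [3.141, 0.0, -3.092]
wrist_force: [-0.3, -0.1, -0.4]
width: 0.0938
finger_force: 0.0
```

arm_command(
  targets=[
    [0,0,0,0],
    [0,0,0,0],
    [0,0,0,0],
    [0,0,0,0],
    [0,0,0,0],
    [0,0,0,0],
    [0,0,0,0],
    [0,0,0,0],
  ],
  claw=1,
)

```text
time: 6.77
tool_pos: [0.5, 0.3052, 0.0046]
ee_rot: [3.141, 0.0, -3.092]
wrist_force: [-0.3, 0.1, 0.9]
width: 0.0543
finger_force: 30.0
```

arm_command(
  targets=[
    [0,0,0.04,0],
    [0,0,0.1,0],
    [0,0,0.18,0],
    [0,0,0.26,0],
    [0,-0.02,0.32,0],
    [-0.02,-0.09,0.33,0],
    [-0.04,-0.16,0.33,0],
    [-0.06,-0.23,0.33,0],
  ],
)

```text
time: 7.43
tool_pos: [0.4699, 0.1893, 0.1705]
ee_rot: [3.141, 0.002, -3.09]
wrist_force: [-0.3, 0.1, -0.3]
width: 0.0547
finger_force: 30.0
```

arm_command(
  targets=[
    [-0.01,-0.06,0,-0.01],
    [-0.02,-0.12,0,-0.017],
    [-0.032,-0.16,0,-0.017],
    [-0.032,-0.185,0,-0.017],
    [-0.032,-0.193,0,-0.017],
    [-0.032,-0.193,0,-0.017],
    [-0.032,-0.193,0,-0.017],
  ],
)

```text
time: 8.02
tool_pos: [0.454, 0.094, 0.1694]
ee_rot: [3.141, -0.0, -3.128]
wrist_force: [-0.1, -0.3, -0.7]
width: 0.0545
finger_force: 30.0
```

```bash
python3 - <<'E'
from shot import *
c,im=shot('w4')
E
```

```text
w4 8.0167 [0.454  0.094  0.1694] [ 179.9607   -0.0091 -179.2026] 0.05447248927905565 [-0.0941 -0.268  -0.7137]
```

View pics/w4.png

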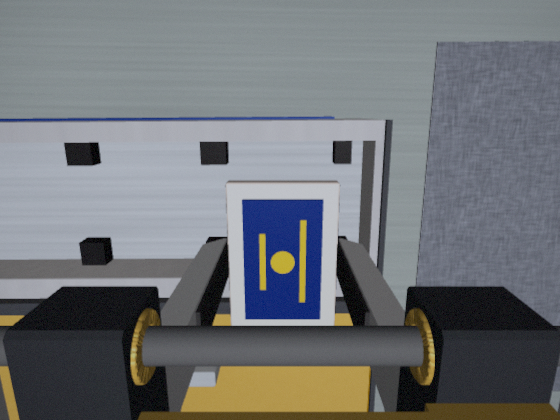

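```bash
python3 - <<'E'
from plq import *
c=pickle.load(open('pics/w4.pkl','rb'))
for n,p,z in(('ribA l',(202,160),.059),('ribA r',(228,160),.059),('ribB l',(333,160),.059),('ribB r',(351,160),.059),('ribC l',(67,162),.059),('ribC r',(98,162),.059),('wallin L',(361,141),.086),('wallfrontouter',(384,121),.086),('frontinner',(200,142),.086),('rearC',(82,262),.059)):print(n,onz(c,p,z))
E
```

```text
ribA l [0.4191 0.0307 0.059 ]
ribA r [0.4188 0.0511 0.059 ]
ribB l [0.4177 0.1335 0.059 ]
ribB r [0.4175 0.1476 0.059 ]
ribC l [ 0.4221 -0.0754  0.059 ]
ribC r [ 0.4218 -0.051   0.059 ]
wallin L [0.4008 0.1487 0.086 ]
wallfrontouter [0.3869 0.1638 0.086 ]
frontinner [0.403  0.0355 0.086 ]
rearC [ 0.5063 -0.0737  0.059 ]
```

arm_command(
  targets=[
    [0,-0.002,-0.04,0],
    [0,-0.002,-0.09,0],
    [0,-0.002,-0.14,0],
    [0,-0.002,-0.18,0],
    [0,-0.002,-0.21,0],
    [0,-0.002,-0.225,0],
    [0,-0.002,-0.225,0],
  ],
)

```text
time: 8.65
tool_pos: [0.4525, 0.0933, 0.0548]
ee_rot: [3.142, -0.005, -3.126]
wrist_force: [-0.5, -0.3, -0.5]
width: 0.0548
finger_force: 30.0
```

arm_command(
  targets=[
    [0,0,-0.005,0],
    [0,0,-0.01,0],
    [0,0,-0.015,0],
    [0,0,-0.018,0],
    [0,0,-0.018,0],
  ],
)

```text
time: 9.07
tool_pos: [0.4542, 0.0926, 0.0482]
ee_rot: [3.141, 0.0, -3.128]
wrist_force: [-0.7, 0.3, -0.6]
width: 0.0542
finger_force: 30.0
```

arm_command(
  targets=[
    [0,0,-0.002,0],
    [0,0,-0.002,0],
  ],
)

```text
time: 9.23
tool_pos: [0.4544, 0.0926, 0.0476]
ee_rot: [3.141, 0.001, -3.128]
wrist_force: [-1.1, 0.4, 1.2]
width: 0.0545
finger_force: 30.0
```

arm_command(
  targets=[
    [0,0,0,0],
    [0,0,0,0],
    [0,0,0,0],
    [0,0,0,0],
    [0,0,0.03,0],
    [0,0,0.08,0],
    [0,0,0.14,0],
    [0,0,0.22,0],
  ],
  claw=0.2,
)

```text
time: 9.9
tool_pos: [0.452, 0.0925, 0.1555]
ee_rot: [-3.141, -0.006, -3.128]
wrist_force: [-0.2, 0.8, -0.3]
width: 0.0751
finger_force: 0.0
```

arm_command(
  targets=[
    [0.05,0.06,0.05,0.02],
    [0.1,0.12,0.1,0.04],
    [0.15,0.19,0.1,0.06],
    [0.2,0.26,0.1,0.08],
    [0.24,0.33,0.1,0.102],
    [0.28,0.4,0.1,0.102],
    [0.3,0.44,0.1,0.102],
    [0.308,0.452,0.1,0.102],
  ],
  claw=0,
)

```text
time: 10.57
tool_pos: [0.6087, 0.3229, 0.2044]
ee_rot: [3.14, -0.002, -2.91]
wrist_force: [-0.5, -0.3, -0.5]
width: 0.0935
finger_force: 0.0
```

arm_command(
  targets=[
    [0,0,0,0],
    [0,0,0,0],
  ],
)

```text
time: 10.73
tool_pos: [0.6077, 0.3181, 0.2063]
ee_rot: [-3.141, -0.001, -2.914]
wrist_force: [0.8, -1.0, 0.2]
width: 0.0939
finger_force: 0.0
```

```bash
python3 - <<'E'
from shot import *; from plq import *
c,im=shot('w5')
for o in navy(im,c,.0115,(0,0,560,420)): print(o)
c,im=shot('t2','top')
for z in(.0115,.0545):
  print(z)
  for o in navy(im,c,z,(150,150,360,290),50,800): print(o)
E
```

```text
w5 10.7333 [0.6077 0.3181 0.2063] [-179.9526   -0.0853 -166.9486] 0.09389177865690657 [ 0.7987 -0.9867  0.1832]
(0.8142756223678589, 0.5375447869300842, 0.0591014102101326, 0.013399465940892696, np.float32(-5.704468), array([423.3125, 390.2031]))
(0.801164448261261, 0.5159024596214294, 0.03810620680451393, 0.011917296797037125, np.float32(-4.6459885), array([408.303 , 378.7273]))
(0.7637580037117004, 0.259427934885025, 0.03601578250527382, 0.02992832474410534, np.float32(-10.192642), array([198.4118, 307.8824]))
(0.7767632007598877, 0.06620987504720688, 0.0543910413980484, 0.015736065804958344, np.float32(-88.55095), array([ 22.3056, 278.6944]))
(0.6083436608314514, 0.31882143020629883, 0.06330851465463638, 0.038766417652368546, np.float32(12.363205), array([287.7273, 186.4545]))
(0.6029849052429199, 0.5380048155784607, 0.19097766280174255, 0.06692692637443542, np.float32(-9.599213), array([494.5347, 220.4556]))
(0.3979874551296234, 0.5253676176071167, 0.029939742758870125, 0.020158641040325165, np.float32(-13.238693), array([545.6486,  19.6216]))
t2 10.7833 [0.6077 0.3175 0.2071] [-
[... 214 characters left out ...]
   ]))
(0.6089843511581421, 0.3141261041164398, 0.06297343224287033, 0.02620997279882431, np.float32(13.348938), array([187.1333, 183.2667]))
(0.5606915950775146, -0.22912973165512085, 0.21598981320858002, 0.009680618532001972, np.float32(-2.4484787), array([357.8125, 184.4375]))
0.0545
(0.4526330530643463, 0.09434311091899872, 0.06404823809862137, 0.038085389882326126, np.float32(2.7745438), array([257.1111, 231.    ]))
(0.6021589636802673, 0.3058837950229645, 0.06109364703297615, 0.025427594780921936, np.float32(13.3489685), array([187.1333, 183.2667]))
(0.5553078055381775, -0.22115568816661835, 0.20954248309135437, 0.009391650557518005, np.float32(-2.4484787), array([357.8125, 184.4375]))
```

arm_command(
  targets=[
    [0.002,0.002,-0.07,0],
    [0.002,0.002,-0.14,0],
    [0.002,0.002,-0.21,0],
    [0.002,0.002,-0.28,0],
    [0.002,0.002,-0.33,0],
    [0.002,0.002,-0.36,0],
    [0.002,0.002,-0.378,0],
    [0.002,0.002,-0.38,0],
  ],
)

```text
time: 11.5
tool_pos: [0.6076, 0.3178, 0.0153]
ee_rot: [-3.141, -0.004, -2.915]
wrist_force: [0.2, 0.3, -0.0]
width: 0.094
finger_force: 0.0
```

arm_command(
  targets=[
    [0,0,-0.013,0],
    [0,0,-0.025,0],
    [0,0,-0.025,0],
  ],
)

```text
time: 11.75
tool_pos: [0.6092, 0.3194, 0.0048]
ee_rot: [3.141, 0.001, -2.914]
wrist_force: [-0.0, -0.4, 0.1]
width: 0.094
finger_force: 0.0
```

arm_command(
  targets=[
    [0,0,0,0],
    [0,0,0,0],
    [0,0,0,0],
    [0,0,0,0],
    [0,0,0,0],
    [0,0,0,0],
    [0,0,0,0],
    [0,0,0,0],
  ],
  claw=1,
)

```text
time: 12.42
tool_pos: [0.6091, 0.3196, 0.0047]
ee_rot: [3.142, 0.0, -2.914]
wrist_force: [0.7, -1.2, 0.7]
width: 0.0545
finger_force: 30.0
```

arm_command(
  targets=[
    [0,0,0.04,0],
    [0,0,0.1,0],
    [0,0,0.18,0],
    [0,0,0.26,0],
    [-0.02,-0.02,0.32,-0.02],
    [-0.06,-0.08,0.34,-0.04],
    [-0.1,-0.14,0.34,-0.06],
    [-0.15,-0.2,0.34,-0.08],
  ],
)

```text
time: 13.08
tool_pos: [0.5342, 0.2189, 0.1757]
ee_rot: [3.141, 0.003, -3.083]
wrist_force: [-0.1, -1.1, -0.7]
width: 0.0546
finger_force: 30.0
```

arm_command(
  targets=[
    [-0.05,-0.06,0,-0.02],
    [-0.1,-0.12,0,-0.02],
    [-0.13,-0.18,0,-0.02],
    [-0.155,-0.25,0,-0.02],
    [-0.155,-0.32,0,-0.02],
    [-0.155,-0.38,0,-0.02],
    [-0.155,-0.43,0,-0.02],
    [-0.155,-0.462,0,-0.02],
  ],
)

```text
time: 13.75
tool_pos: [0.4559, -0.0137, 0.1744]
ee_rot: [-3.141, 0.0, -3.126]
wrist_force: [0.5, -0.4, -0.4]
width: 0.0547
finger_force: 30.0
```

arm_command(
  targets=[
    [0,0,0,0],
    [0,0,0,0],
    [0,0,0,0],
  ],
)

```text
time: 14.0
tool_pos: [0.4564, -0.0107, 0.1744]
ee_rot: [3.141, -0.0, -3.123]
wrist_force: [-0.3, 0.7, -0.7]
width: 0.0543
finger_force: 30.0
```

```bash
python3 - <<'E'
from shot import *; from plq import *
c,im=shot('w6')
for z in (.0545,.18):
  for o in navy(im,c,z,(0,0,560,330),2000,20000): print(z,o)
E
```

```text
w6 14.0 [ 0.4564 -0.0107  0.1744] [ 179.9486   -0.0123 -178.943 ] 0.05429138984552982 [-0.3132  0.6979 -0.7143]
0.0545 (0.5076095461845398, -0.009767185896635056, 0.11035344004631042, 0.06743510812520981, np.float32(1.0065002), array([282.  , 254.25]))
0.0545 (0.4548298716545105, 0.09269688278436661, 0.06356613337993622, 0.03895682841539383, np.float32(0.7770767), array([411.2812, 197.5938]))
0.18 (0.4562014937400818, -0.010880975052714348, 0.06415355205535889, 0.039203133434057236, np.float32(1.0064926), array([282.  , 254.25]))
0.18 (0.425518274307251, 0.04868610203266144, 0.03695391118526459, 0.022647397592663765, np.float32(0.77706146), array([411.2812, 197.5938]))
```

View pics/w6.png

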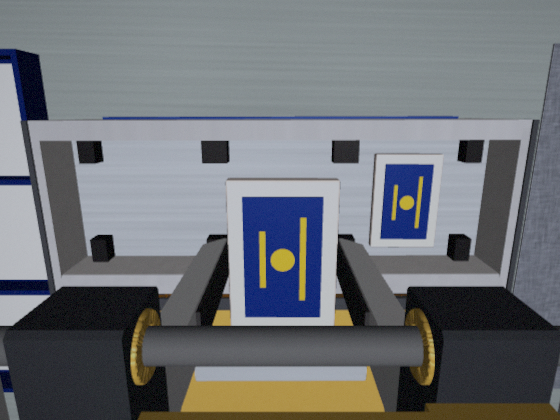

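arm_command(
  targets=[
    [0,-0.002,-0.04,0],
    [0,-0.002,-0.09,0],
    [0,-0.002,-0.14,0],
    [0,-0.002,-0.18,0],
    [0,-0.002,-0.215,0],
    [0,-0.002,-0.233,0],
    [0,-0.002,-0.233,0],
  ],
)

```text
time: 14.63
tool_pos: [0.4547, -0.0111, 0.0556]
ee_rot: [3.14, -0.005, -3.122]
wrist_force: [-0.2, -0.3, -0.8]
width: 0.0545
finger_force: 30.0
```

arm_command(
  targets=[
    [0,0,-0.006,0],
    [0,0,-0.012,0],
    [0,0,-0.018,0],
    [0,0,-0.021,0],
    [0,0,-0.021,0],
  ],
)

```text
time: 15.05
tool_pos: [0.4567, -0.0124, 0.0477]
ee_rot: [3.142, 0.0, -3.123]
wrist_force: [-0.2, 0.8, -0.9]
width: 0.0541
finger_force: 30.0
```

arm_command(
  targets=[
    [0,0,0,0],
    [0,0,0,0],
    [0,0,0,0],
    [0,0,0,0],
    [0,0,0.03,0],
    [0,0,0.08,0],
    [0,0,0.16,0],
    [0,0,0.24,0],
  ],
  claw=0.2,
)

```text
time: 15.72
tool_pos: [0.4553, -0.0122, 0.1677]
ee_rot: [3.141, -0.003, -3.123]
wrist_force: [1.4, -0.4, 0.2]
width: 0.075
finger_force: 0.0
```

arm_command(
  targets=[
    [0,0,0.06,0],
    [0.04,0,0.08,0],
    [0.1,0,0.08,0],
    [0.16,0,0.08,0],
    [0.22,0,0.08,0],
    [0.262,0,0.08,0],
    [0.262,0,0.08,0],
    [0.262,0,0.08,0],
  ],
  claw=1,
)

```text
time: 16.38
tool_pos: [0.5876, -0.0124, 0.2066]
ee_rot: [3.141, -0.002, -3.123]
wrist_force: [-0.4, -0.0, -1.2]
width: 0.0251
finger_force: 0.0
```

arm_command(
  targets=[
    [0,0,-0.04,0],
    [0,0,-0.09,0],
    [0,0,-0.14,0],
    [0,0,-0.17,0],
    [0,0,-0.19,0],
    [0,0,-0.2,0],
    [0,0,-0.2,0],
  ],
)

```text
time: 16.97
tool_pos: [0.5865, -0.0123, 0.107]
ee_rot: [3.141, -0.001, -3.123]
wrist_force: [-0.3, -0.3, 0.3]
width: 0.0002
finger_force: 0.0
```

arm_command(
  targets=[
    [-0.03,0,0,0],
    [-0.07,0,0,0],
    [-0.11,0,0,0],
    [-0.15,0,0,0],
    [-0.19,0,0,0],
    [-0.23,0,0,0],
    [-0.26,0,0,0],
    [-0.28,0,0,0],
  ],
)

```text
time: 17.63
tool_pos: [0.4484, -0.0133, 0.11]
ee_rot: [-3.139, 0.007, -3.124]
wrist_force: [2.3, -2.2, 0.5]
width: 0.0006
finger_force: 1.5
```

arm_command(
  targets=[
    [-0.005,0,0,0],
    [-0.01,0,0,0],
    [-0.015,0,0,0],
    [-0.02,0,0,0],
    [-0.02,0,0,0],
  ],
)

```text
time: 18.05
tool_pos: [0.4412, -0.0124, 0.1091]
ee_rot: [-3.141, 0.009, -3.123]
wrist_force: [8.7, 0.1, 1.7]
width: 0.0004
finger_force: 4.2
```

arm_command(
  targets=[
    [-0.005,0,0,0],
    [-0.01,0,0,0],
    [-0.01,0,0,0],
  ],
)

```text
time: 18.3
tool_pos: [0.4413, -0.0124, 0.1092]
ee_rot: [-3.141, 0.021, -3.123]
wrist_force: [22.2, -0.9, -8.5]
width: 0.0005
finger_force: 11.0
```

arm_command(
  targets=[
    [0.06,0,0,0],
    [0.08,0.02,0.06,0],
    [0.14,0.05,0.14,0],
    [0.2,0.08,0.2,0],
    [0.26,0.1,0.2,0],
    [0.33,0.11,0.2,0],
    [0.4,0.11,0.2,0],
    [0.42,0.11,0.2,0],
  ],
)

```text
time: 18.97
tool_pos: [0.6453, 0.0436, 0.204]
ee_rot: [3.141, -0.004, -3.122]
wrist_force: [-1.8, -0.4, -0.5]
width: 0.0008
finger_force: 0.0
```

arm_command(
  targets=[
    [0,0,0,0],
    [0,0,0,0],
    [0,0,0,0],
  ],
)

```text
time: 19.22
tool_pos: [0.6414, 0.0428, 0.2069]
ee_rot: [3.141, -0.002, -3.123]
wrist_force: [-0.2, 0.4, 0.1]
width: 0.0006
finger_force: 0.0
```

```bash
python3 - <<'E'
from shot import *; from plq import *
def green(c,im,z):
    b,g,r=[im[...,i].astype(int) for i in range(3)]
    m=((g>r+40)&(g>b+40)).astype(np.uint8)
    n,l,s,ce=cv2.connectedComponentsWithStats(m)
    for i in range(1,n):
        if s[i,4]>30: print(s[i],ce[i],onz(c,ce[i],z))
    return [ce[i] for i in range(1,n) if s[i,4]>30]
c,im=shot('w7'); p=green(c,im,.108)
t,im2=shot('t3','top'); q=green(t,im2,.108)
a=cv2.imread('pics/t3.png')[130:290,145:415];a=cv2.resize(a,(540,320),interpolation=2)
cv2.imwrite('pics/v7.png',cv2.vconcat([a[:, :],cv2.resize(cv2.imread('pics/w7.png')[60:330],(540,260))]))
E
```

```text
w7 19.2167 [0.6414 0.0428 0.2069] [ 179.9735   -0.1419 -178.9463] 0.00056149916574311 [-0.2056  0.3612  0.0953]
[157 255  13  11 110] [162.9273 259.9636] [ 0.6863 -0.0526  0.108 ]
t3 19.2667 [0.6413 0.0427 0.2076] [ 179.9798   -0.0688 -178.9555] 0.00047059019462876266 [0.3925 0.8753 0.2159]
```

View pics/v7.png

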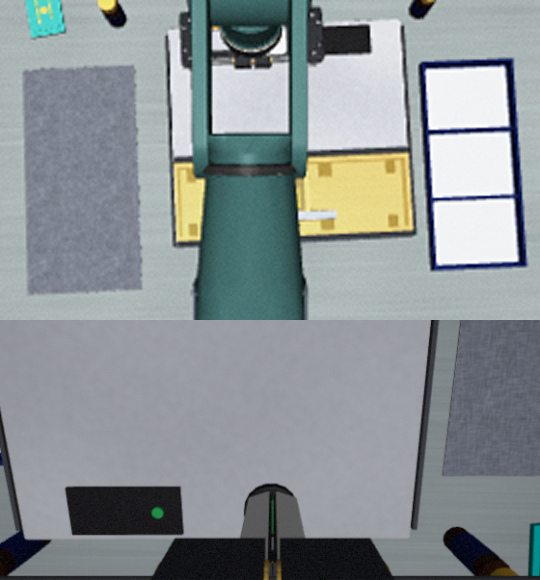

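```bash
python3 - <<'E'
from plq import *
P=[]
for n,f,roi in(('top','top0',(255,135,290,170)),('scene','scene0',(195,235,230,265))):
    im=cv2.imread(f'pics/{f}.png');x0,y0,x1,y1=roi;s=im[y0:y1,x0:x1].astype(int)
    m=(s[...,1]>s[...,2]+40)&(s[...,1]>s[...,0]+40)
    if n=='scene': pass
    ys,xs=np.nonzero(m);p=(xs.mean()+x0,ys.mean()+y0);c=cam(n);P.append((c,p));print(n,p,m.sum(),onz(c,p,.105),onz(c,p,.108))
print(tri(P))
E
```

```text
top (np.float64(270.9230769230769), np.float64(150.96703296703296)) 91 [0.6867 0.0438 0.105 ] [0.6861 0.0438 0.108 ]
scene (np.float64(212.78625954198475), np.float64(248.6946564885496)) 131 [0.6898 0.0419 0.105 ] [0.6915 0.0442 0.108 ]
(array([0.6882, 0.0426, 0.104 ]), [np.float64(0.0017207071561645157), np.float64(0.001720707156164372)])
```

arm_command(
  targets=[
    [0.06,0,0,0],
    [0.093,0,-0.03,0],
    [0.093,0,-0.08,0],
    [0.093,0,-0.12,0],
    [0.093,0,-0.155,0],
    [0.093,0,-0.175,0],
    [0.093,0,-0.18,0],
    [0.093,0,-0.18,0],
  ],
)

```text
time: 19.98
tool_pos: [0.6882, 0.0426, 0.1175]
ee_rot: [3.141, -0.001, -3.123]
wrist_force: [-0.1, -1.3, 0.0]
width: 0.0001
finger_force: 0.0
```

arm_command(
  targets=[
    [0,0,-0.006,0],
    [0,0,-0.012,0],
    [0,0,-0.018,0],
    [0,0,-0.024,0],
    [0,0,-0.03,0],
    [0,0,-0.03,0],
  ],
)

```text
time: 20.48
tool_pos: [0.6896, 0.0426, 0.1031]
ee_rot: [3.142, 0.002, -3.123]
wrist_force: [0.1, 1.4, 5.0]
width: 0.0004
finger_force: 2.1
```

Button contact; press further until it bottoms.

arm_command(
  targets=[
    [0,0,-0.003,0],
    [0,0,-0.006,0],
    [0,0,-0.009,0],
    [0,0,-0.009,0],
    [0,0,-0.009,0],
  ],
)

```text
time: 20.9
tool_pos: [0.6897, 0.0426, 0.1022]
ee_rot: [-3.141, 0.004, -3.123]
wrist_force: [-3.3, -1.0, 12.6]
width: 0.0003
finger_force: 6.2
```

arm_command(
  targets=[
    [0,0,0.06,0],
    [0,0,0.14,0],
    [-0.05,-0.02,0.22,0],
    [-0.12,-0.05,0.24,0],
    [-0.2,-0.08,0.24,0],
    [-0.28,-0.112,0.24,0],
    [-0.36,-0.112,0.24,0],
    [-0.44,-0.112,0.24,0],
  ],
)

```text
time: 21.57
tool_pos: [0.4682, -0.0141, 0.217]
ee_rot: [3.141, -0.002, -3.125]
wrist_force: [0.2, -0.3, 0.9]
width: 0.0001
finger_force: 0.0
```

arm_command(
  targets=[
    [-0.06,0,0,0],
    [-0.12,0,0,0],
    [-0.16,0,0,0],
    [-0.16,0,-0.06,0],
    [-0.16,0,-0.12,0],
    [-0.16,0,-0.18,0],
    [-0.16,0,-0.21,0],
    [-0.16,0,-0.222,0],
  ],
)

```text
time: 22.23
tool_pos: [0.3878, -0.0129, 0.1033]
ee_rot: [3.14, -0.007, -3.123]
wrist_force: [-0.5, 0.1, -0.7]
width: 0.0003
finger_force: 0.0
```

```bash
python3 - <<'E'
from shot import *
shot('w8');shot('s2','scene')
a=cv2.imread('pics/s2.png')[120:330,100:400]
cv2.imwrite('pics/v8.png',cv2.hconcat([cv2.resize(a,(400,280)),cv2.resize(cv2.imread('pics/w8.png'),(373,280))]))
E
```

```text
w8 22.2333 [ 0.3878 -0.0129  0.1033] [ 179.9171   -0.3869 -178.9607] 0.0002877853151386406 [-0.4676  0.119  -0.7033]
s2 22.2833 [ 0.3882 -0.013   0.1037] [ 179.9236   -0.3483 -178.9625] 0.00044478549893240825 [-0.0898  0.7049 -0.2606]
```

View pics/v8.png

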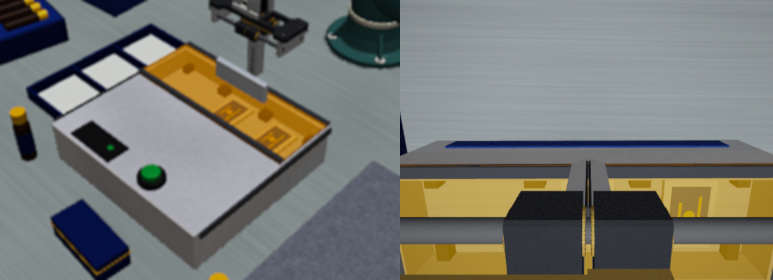

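arm_command(
  targets=[
    [0.03,0,0.004,0],
    [0.06,0,0.004,0],
    [0.1,0,0.004,0],
    [0.14,0,0.004,0],
    [0.18,0,0.004,0],
    [0.22,0,0.004,0],
    [0.26,0,0.004,0],
    [0.285,0,0.004,0],
  ],
)

```text
time: 23.0
tool_pos: [0.5344, -0.0124, 0.1102]
ee_rot: [3.14, -0.0, -3.123]
wrist_force: [-3.5, 2.8, 1.5]
width: 0.0005
finger_force: 1.6
```

arm_command(
  targets=[
    [0.008,0,0,0],
    [0.016,0,0,0],
    [0.022,0,0,0],
    [0.028,0,0,0],
    [0.034,0,0,0],
    [0.04,0,0,0],
    [0.04,0,0,0],
  ],
)

```text
time: 23.58
tool_pos: [0.545, -0.0132, 0.11]
ee_rot: [3.141, -0.018, -3.123]
wrist_force: [-24.1, 0.7, 15.0]
width: 0.0003
finger_force: 11.7
```

arm_command(
  targets=[
    [-0.04,0,0,0],
    [-0.08,0,0.03,0],
    [-0.12,0,0.09,0],
    [-0.16,0,0.14,0],
    [-0.19,0,0.18,0],
    [-0.19,0,0.2,0],
    [-0.19,0,0.2,0],
    [-0.19,0,0.2,0],
  ],
  claw=0,
)

```text
time: 24.25
tool_pos: [0.4588, -0.0137, 0.2092]
ee_rot: [-3.141, 0.002, -3.124]
wrist_force: [-0.1, 0.7, -1.4]
width: 0.0504
finger_force: 0.0
```

```bash
python3 - <<'E'
from shot import *; from plq import *
c,im=shot('w9')
for o in navy(im,c,.0545,(60,0,500,330),500,20000): print(o)
E
```

```text
w9 24.25 [ 0.4588 -0.0137  0.2092] [-179.9668    0.1349 -178.9782] 0.050381918206709696 [-0.0559  0.6583 -1.3502]
(0.4943322539329529, -0.2221343219280243, 0.12544392049312592, 0.01752014458179474, np.float32(0.6808243), array([ 68.589 , 230.9863]))
(0.4548695385456085, 0.09267199039459229, 0.06334468722343445, 0.03888224437832832, np.float32(0.67957306), array([400.9167, 190.4167]))
(0.4558081328868866, -0.012242568656802177, 0.06343723833560944, 0.03868810459971428, np.float32(0.38420105), array([290.75  , 186.4167]))
```

arm_command(
  targets=[
    [0,0.002,-0.04,0],
    [0,0.002,-0.1,0],
    [0,0.002,-0.16,0],
    [0,0.002,-0.2,0],
    [0,0.002,-0.2,0],
    [0,0.002,-0.2,0],
  ],
)

```text
time: 24.8
tool_pos: [0.4566, -0.0122, 0.1063]
ee_rot: [3.141, -0.006, -3.123]
wrist_force: [0.9, -0.2, 0.1]
width: 0.0927
finger_force: 0.0
```

arm_command(
  targets=[
    [-0.001,0,-0.03,0],
    [-0.001,0,-0.06,0],
    [-0.001,0,-0.09,0],
    [-0.001,0,-0.105,0],
    [-0.001,0,-0.114,0],
    [-0.001,0,-0.118,0],
    [-0.001,0,-0.118,0],
  ],
)

```text
time: 25.38
tool_pos: [0.458, -0.0124, 0.0506]
ee_rot: [-3.142, 0.001, -3.123]
wrist_force: [0.6, 0.8, -0.2]
width: 0.0936
finger_force: 0.0
```

arm_command(
  targets=[
    [0,0,0,0],
    [0,0,0,0],
    [0,0,0,0],
    [0,0,0,0],
    [0,0,0,0],
    [0,0,0,0],
    [0,0,0,0],
    [0,0,0,0],
  ],
  claw=1,
)

```text
time: 26.05
tool_pos: [0.4575, -0.0124, 0.0501]
ee_rot: [3.142, 0.0, -3.123]
wrist_force: [-0.2, -0.0, 0.3]
width: 0.054
finger_force: 30.0
```

arm_command(
  targets=[
    [0,0,0,0],
    [0,0,0,0],
    [0,0,0,0],
    [-0.002,0,-0.003,0],
    [-0.002,0,-0.005,0],
    [-0.002,0,-0.005,0],
  ],
  claw=0.2,
)

```text
time: 26.55
tool_pos: [0.4561, -0.0123, 0.0471]
ee_rot: [3.141, -0.001, -3.123]
wrist_force: [-0.2, -0.3, -0.4]
width: 0.0751
finger_force: 0.0
```

arm_command(
  targets=[
    [0,0,0,0],
    [0,0,0,0],
    [0,0,0,0],
    [0,0,0,0],
    [0,0,0,0],
    [0,0,0,0],
  ],
  claw=1,
)

```text
time: 27.05
tool_pos: [0.4565, -0.0124, 0.0475]
ee_rot: [3.142, 0.0, -3.123]
wrist_force: [-0.2, -0.4, 0.1]
width: 0.0547
finger_force: 30.0
```

arm_command(
  targets=[
    [0,0,0.03,0],
    [0,0,0.08,0],
    [0,0,0.15,0],
    [0,0,0.22,0],
    [0,0,0.26,0],
    [0,0,0.26,0],
  ],
)

```text
time: 27.55
tool_pos: [0.4594, -0.0128, 0.1832]
ee_rot: [-3.14, 0.011, -3.123]
wrist_force: [1.0, 0.3, -0.2]
width: 0.0544
finger_force: 30.0
```

arm_command(
  targets=[
    [0.01,-0.06,0,0],
    [0.03,-0.13,0,0],
    [0.05,-0.2,0,0],
    [0.07,-0.27,0,0],
    [0.089,-0.34,0,0],
    [0.089,-0.41,0,0],
    [0.089,-0.47,0,0],
    [0.089,-0.53,0,0],
  ],
)

```text
time: 28.22
tool_pos: [0.5, -0.2786, 0.1747]
ee_rot: [3.139, -0.003, -3.124]
wrist_force: [-0.2, 0.4, -1.4]
width: 0.0547
finger_force: 30.0
```

arm_command(
  targets=[
    [0,-0.03,0,0],
    [0,-0.043,0,0],
    [0,-0.043,0,0],
    [0,-0.043,0,0],
  ],
)

```text
time: 28.55
tool_pos: [0.5009, -0.2976, 0.1767]
ee_rot: [3.14, -0.001, -3.123]
wrist_force: [0.7, 0.1, -0.6]
width: 0.0544
finger_force: 30.0
```

```bash
python3 - <<'E'
from shot import *
shot('w10');shot('t4','top')
a=cv2.imread('pics/t4.png')[135:285,340:420]
cv2.imwrite('pics/v10.png',cv2.imread('pics/w10.png'))
E
```

```text
w10 28.55 [ 0.5009 -0.2976  0.1767] [ 179.8893   -0.0514 -178.9255] 0.05436470304772252 [ 0.7036  0.0919 -0.5881]
t4 28.6 [ 0.5011 -0.2973  0.1772] [ 179.9217   -0.0152 -178.8801] 0.05473501588381181 [ 1.342  -0.5176 -0.5466]
```

View pics/v10.png

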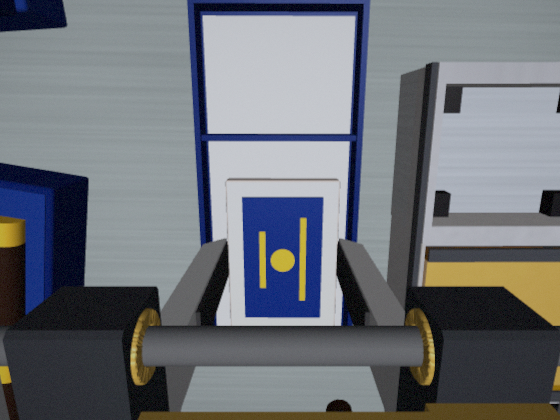

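```bash
python3 - <<'E'
from plq import *
c=pickle.load(open('pics/w10.pkl','rb'))
for n,p in(('divL',(208,137)),('divR',(353,137)),('frontouter',(280,4)),('outL@6',(191,6)),('outR@6',(368,6)),('outL@240',(204,220)),('outR@220',(360,220))):print(n,onz(c,p,.03))
E
```

```text
divL [ 0.4506 -0.3628  0.03  ]
divR [ 0.4483 -0.2367  0.03  ]
frontouter [ 0.3447 -0.302   0.03  ]
outL@6 [ 0.3476 -0.3732  0.03  ]
outR@6 [ 0.3448 -0.2315  0.03  ]
outL@240 [ 0.5259 -0.3688  0.03  ]
outR@220 [ 0.5233 -0.2253  0.03  ]
```

arm_command(
  targets=[
    [0.002,0,-0.05,0],
    [0.002,0,-0.11,0],
    [0.002,0,-0.17,0],
    [0.002,0,-0.22,0],
    [0.002,0,-0.27,0],
    [0.002,0,-0.3,0],
    [0.002,0,-0.318,0],
    [0.002,0,-0.318,0],
  ],
)

```text
time: 29.32
tool_pos: [0.5008, -0.2966, 0.0163]
ee_rot: [3.139, -0.003, -3.122]
wrist_force: [-0.5, -0.2, -1.4]
width: 0.0543
finger_force: 30.0
```

arm_command(
  targets=[
    [0,0,-0.006,0],
    [0,0,-0.012,0],
    [0,0,-0.017,0],
    [0,0,-0.02,0],
    [0,0,-0.02,0],
  ],
)

```text
time: 29.73
tool_pos: [0.5022, -0.299, 0.0089]
ee_rot: [-3.141, 0.001, -3.123]
wrist_force: [0.7, 0.3, -0.8]
width: 0.0545
finger_force: 30.0
```

Lower 1.2 mm more, release, and go back for the second plaque.

arm_command(
  targets=[
    [0,0,-0.001,0],
    [0,0,-0.0024,0],
    [0,0,-0.0024,0],
  ],
)

```text
time: 29.98
tool_pos: [0.5022, -0.2991, 0.0076]
ee_rot: [-3.141, 0.001, -3.124]
wrist_force: [-0.0, 0.1, -0.4]
width: 0.0545
finger_force: 30.0
```

arm_command(
  targets=[
    [0,0,0,0],
    [0,0,0,0],
    [0,0,0,0],
    [0,0,0,0],
    [0,0,0.03,0],
    [0,0,0.1,0],
    [0,0,0.18,0],
    [0,0,0.26,0],
  ],
  claw=0.2,
)

```text
time: 30.65
tool_pos: [0.5012, -0.2983, 0.1377]
ee_rot: [3.14, -0.002, -3.123]
wrist_force: [1.2, -0.6, 0.6]
width: 0.0753
finger_force: 0.0
```

arm_command(
  targets=[
    [0,0.03,0.08,0],
    [0,0.1,0.14,0],
    [-0.03,0.18,0.14,0],
    [-0.06,0.26,0.14,0],
    [-0.09,0.34,0.14,0],
    [-0.094,0.42,0.14,0],
    [-0.094,0.5,0.14,0],
    [-0.094,0.58,0.14,0],
  ],
  claw=0,
)

```text
time: 31.32
tool_pos: [0.4542, -0.009, 0.2078]
ee_rot: [-3.142, 0.001, -3.124]
wrist_force: [0.8, 0.5, 0.8]
width: 0.0939
finger_force: 0.0
```

arm_command(
  targets=[
    [0,0.08,0,0],
    [0,0.16,0,0],
    [0,0.202,0,0],
    [0,0.202,0,0],
    [0,0.202,0,0],
    [0,0.202,0,0],
  ],
)

```text
time: 31.82
tool_pos: [0.455, 0.0896, 0.2073]
ee_rot: [-3.141, 0.0, -3.124]
wrist_force: [0.3, 0.5, -0.2]
width: 0.0941
finger_force: 0.0
```

```bash
python3 - <<'E'
from shot import *; from plq import *
c,im=shot('w11')
for o in navy(im,c,.0545,(60,0,500,330),500,20000): print(o)
c,im=shot('t5','top')
for o in navy(im,c,.0145,(365,165,400,260),60,20000): print('box',o)
E
```

```text
w11 31.8167 [0.455  0.0896 0.2073] [-179.9619    0.0009 -178.9727] 0.09406779441610032 [ 0.2652  0.5294 -0.22  ]
(0.4549475610256195, 0.09280864894390106, 0.06334428489208221, 0.038312122225761414, np.float32(0.48971558), array([295.75, 194.5 ]))
t5 31.8667 [0.455  0.0893 0.2073] [-179.9702   -0.0027 -179.0317] 0.09414537948742766 [-0.276  -0.1443 -0.8875]
box (0.5048766136169434, -0.3046756982803345, 0.11710339039564133, 0.10888991504907608, np.float32(-2.5197754), array([382.1538, 210.1538]))
```

arm_command(
  targets=[
    [0,0.0066,-0.04,0],
    [0,0.0066,-0.1,0],
    [0,0.0066,-0.16,0],
    [0,0.0066,-0.21,0],
    [0,0.0066,-0.25,0],
    [0,0.0066,-0.28,0],
    [0,0.0066,-0.3,0],
    [0,0.0066,-0.3,0],
  ],
  claw=0.12,
)

```text
time: 32.58
tool_pos: [0.4534, 0.0924, 0.0549]
ee_rot: [-3.141, -0.005, -3.125]
wrist_force: [-1.3, 0.6, -0.4]
width: 0.0826
finger_force: 0.0
```

arm_command(
  targets=[
    [0,0,-0.008,0],
    [0,0,-0.016,0],
    [0,0,-0.02,0],
    [0,0,-0.02,0],
  ],
)

```text
time: 32.92
tool_pos: [0.4553, 0.0935, 0.0476]
ee_rot: [3.142, 0.001, -3.124]
wrist_force: [-0.6, 1.1, -0.7]
width: 0.0828
finger_force: 0.0
```

arm_command(
  targets=[
    [0,0,0,0],
    [0,0,0,0],
    [0,0,0,0],
    [0,0,0,0],
    [0,0,0,0],
    [0,0,0,0],
    [0,0,0.02,0],
    [0,0,0.06,0],
  ],
  claw=1,
)

```text
time: 33.58
tool_pos: [0.4525, 0.0935, 0.0752]
ee_rot: [-3.141, -0.007, -3.123]
wrist_force: [0.5, -0.2, -0.2]
width: 0.0546
finger_force: 30.0
```

arm_command(
  targets=[
    [0,0,0.07,0],
    [0,0,0.14,0],
    [0,0,0.2,0],
    [0,-0.06,0.2,0],
    [0,-0.14,0.2,0],
    [-0.02,-0.22,0.2,0],
    [-0.04,-0.3,0.2,0],
    [-0.06,-0.38,0.2,0],
  ],
)

```text
time: 34.25
tool_pos: [0.4243, -0.0977, 0.178]
ee_rot: [-3.142, 0.001, -3.122]
wrist_force: [1.1, 0.4, -0.7]
width: 0.0544
finger_force: 30.0
```

arm_command(
  targets=[
    [-0.02,-0.08,0,0],
    [-0.04,-0.16,0,0],
    [-0.058,-0.24,0,0],
    [-0.058,-0.31,0,0],
    [-0.058,-0.36,0,0],
    [-0.058,-0.395,0,0],
    [-0.058,-0.405,0,0],
    [-0.058,-0.405,0,0],
  ],
)

```text
time: 34.92
tool_pos: [0.3957, -0.2996, 0.1773]
ee_rot: [3.141, -0.0, -3.125]
wrist_force: [0.2, -0.2, -1.2]
width: 0.0547
finger_force: 30.0
```

arm_command(
  targets=[
    [0,0,0,0],
    [0,0,0,0],
  ],
)

```text
time: 35.08
tool_pos: [0.3962, -0.2976, 0.1775]
ee_rot: [3.141, 0.0, -3.122]
wrist_force: [0.2, 0.1, -1.3]
width: 0.0542
finger_force: 30.0
```

```bash
python3 - <<'E'
from shot import *
shot('w12')
E
```

```text
w12 35.0833 [ 0.3962 -0.2976  0.1775] [ 179.9611    0.0105 -178.8775] 0.054173409176937304 [ 0.2216  0.0737 -1.3048]
```

View pics/w12.png

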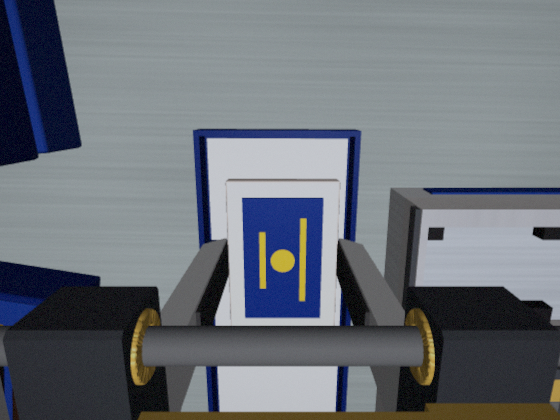

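arm_command(
  targets=[
    [0,0,-0.05,0],
    [0,0,-0.11,0],
    [0,0,-0.17,0],
    [0,0,-0.22,0],
    [0,0,-0.27,0],
    [0,0,-0.3,0],
    [0,0,-0.318,0],
    [0,0,-0.318,0],
  ],
)

```text
time: 35.8
tool_pos: [0.395, -0.2968, 0.0163]
ee_rot: [3.138, -0.003, -3.122]
wrist_force: [-0.5, 0.3, -0.9]
width: 0.0543
finger_force: 30.0
```

arm_command(
  targets=[
    [0,0,-0.006,0],
    [0,0,-0.012,0],
    [0,0,-0.018,0],
    [0,0,-0.0215,0],
    [0,0,-0.0215,0],
  ],
)

```text
time: 36.22
tool_pos: [0.3961, -0.299, 0.0077]
ee_rot: [-3.141, 0.0, -3.123]
wrist_force: [-0.2, 0.2, -0.6]
width: 0.0545
finger_force: 30.0
```

arm_command(
  targets=[
    [0,0,0,0],
    [0,0,0,0],
    [0,0,0,0],
    [0,0,0,0],
    [0,0,0.03,0],
    [0,0,0.1,0],
    [0,0,0.18,0],
    [0,0,0.26,0],
  ],
  claw=0.2,
)

```text
time: 36.88
tool_pos: [0.3953, -0.2983, 0.1383]
ee_rot: [3.14, -0.001, -3.123]
wrist_force: [1.2, -0.4, 0.7]
width: 0.075
finger_force: 0.0
```

arm_command(
  targets=[
    [0,0.02,0.08,0],
    [0.05,0.06,0.15,0],
    [0.11,0.11,0.15,0],
    [0.17,0.16,0.15,0],
    [0.23,0.22,0.15,0],
    [0.29,0.27,0.15,0],
    [0.35,0.32,0.15,0],
    [0.382,0.37,0.15,0],
  ],
  claw=1,
)

```text
time: 37.55
tool_pos: [0.5893, -0.1121, 0.2119]
ee_rot: [3.141, 0.001, -3.122]
wrist_force: [-0.8, -0.0, -0.5]
width: 0.0252
finger_force: 0.0
```

arm_command(
  targets=[
    [0,0.07,0,0],
    [0,0.14,0,0],
    [0,0.19,0,0],
    [0,0.203,0,0],
    [0,0.203,0,0],
    [0,0.203,0,0],
  ],
)

```text
time: 38.05
tool_pos: [0.587, -0.0129, 0.2126]
ee_rot: [-3.141, 0.0, -3.123]
wrist_force: [-0.4, 0.1, -0.3]
width: 0.0007
finger_force: 0.0
```

arm_command(
  targets=[
    [0,0,-0.04,0],
    [0,0,-0.09,0],
    [0,0,-0.14,0],
    [0,0,-0.18,0],
    [0,0,-0.2,0],
    [0,0,-0.21,0],
    [0,0,-0.21,0],
  ],
)

```text
time: 38.63
tool_pos: [0.5865, -0.0135, 0.1066]
ee_rot: [3.142, -0.002, -3.125]
wrist_force: [0.1, -0.2, -0.5]
width: 0.0004
finger_force: 0.0
```

arm_command(
  targets=[
    [-0.03,0,0,0],
    [-0.07,0,0,0],
    [-0.11,0,0,0],
    [-0.15,0,0,0],
    [-0.19,0,0,0],
    [-0.23,0,0,0],
    [-0.26,0,0,0],
    [-0.28,0,0,0],
  ],
)

```text
time: 39.3
tool_pos: [0.4483, -0.0137, 0.1103]
ee_rot: [-3.139, 0.007, -3.124]
wrist_force: [3.5, -3.7, 0.7]
width: 0.0007
finger_force: 1.6
```

arm_command(
  targets=[
    [-0.005,0,0,0],
    [-0.01,0,0,0],
    [-0.015,0,0,0],
    [-0.02,0,0,0],
    [-0.025,0,0,0],
    [-0.03,0,0,0],
    [-0.03,0,0,0],
  ],
)

```text
time: 39.88
tool_pos: [0.4413, -0.0126, 0.1094]
ee_rot: [-3.141, 0.022, -3.123]
wrist_force: [22.9, -0.3, -9.4]
width: 0.0005
finger_force: 11.5
```

arm_command(
  targets=[
    [0.03,0,0,0],
    [0.06,0,0,0],
    [0.06,0,0.06,0],
    [0.06,0,0.14,0],
    [0.02,0,0.22,0],
    [-0.04,0,0.28,0],
    [-0.12,0,0.36,0],
    [-0.2,0,0.4,0],
  ],
)

```text
time: 40.55
tool_pos: [0.3489, -0.012, 0.2983]
ee_rot: [3.141, -0.001, -3.122]
wrist_force: [-0.1, 0.6, -0.1]
width: 0.0006
finger_force: 0.0
```

arm_command(
  targets=[
    [0,0.06,0,0],
    [0,0.12,0,0],
    [0,0.18,0,0],
    [0,0.24,0,0],
    [0,0.3,0,0],
    [0,0.3,0,0],
    [0,0.3,0,0],
    [0,0.3,0,0],
  ],
)

```text
time: 41.22
tool_pos: [0.3494, 0.1374, 0.296]
ee_rot: [-3.141, -0.002, -3.123]
wrist_force: [0.4, -1.0, -0.1]
width: 0.0006
finger_force: 0.0
```

```bash
python3 - <<'E'
from shot import *; from plq import *
t,im=shot('t6','top');shot('s3','scene')
# predicted guard_grip/handle top if shut (cab origin .456,-.0115)
a=cv2.imread('pics/t6.png')[110:280,145:425]
cv2.imwrite('pics/v12.png',cv2.hconcat([cv2.resize(a,(490,298),interpolation=2),cv2.resize(cv2.imread('pics/s3.png')[100:400,80:380],(298,298))]))
E
```

```text
t6 41.2167 [0.3494 0.1374 0.296 ] [-179.9607   -0.1288 -178.9219] 0.0005869771929224904 [ 0.43   -1.0375 -0.0909]
s3 41.2667 [0.3496 0.137  0.2961] [-179.968    -0.0951 -179.002 ] 0.0006691830184179411 [ 0.0364 -0.6427  0.0635]
```

View pics/v12.png

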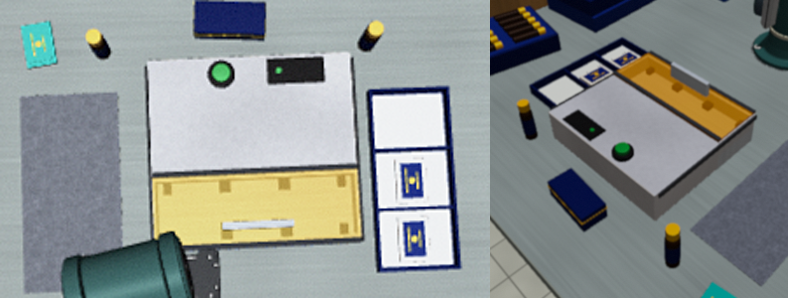

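```bash
python3 -c "
from bench import robot
print(robot.close_job())"
```

```text
the job is handed in; nothing more can be done
None
```

I handed the job in: the final pictures show both plaques on the mat (the third was absent) cured and lying face up in separate gift box bays, the guard shut against its stop, and the vials and carton where they stood; no verdict came back.

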